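Check a sloped block with the spring gauge

ROBOT

A 6-joint arm with a two-finger parallel gripper is mounted at the origin on a cart in front of the work surface, level with it; the furniture and walls round the work are solid. World frame = base frame: x ahead of the robot, y to its left, z up, the work surface at z = 0. Lengths are in m, angles in rad, forces in N, time in s.
With the tool pointing down it reaches from about 0.25 to 0.8 m from the base axis. Payload 3.9 kg.
Tool frame: the origin (TCP) lies on the front face of the gripper's body, between the roots of the fingers; the fingertips stand 73 mm ahead of it and the grasp point (between the pads) lies 54 mm ahead of it; z points along the fingers, y is the direction in which the jaws open and shut (so a half turn about z gives the same grasp; the last joint's range is limited). The gripper opens to 85 mm and grips with 20 to 120 N. Pads are 22 mm wide; open, the fingers measure 114 mm over their backs; the gripper's body (76 mm by 85 mm) begins 54 mm behind the grasp point. The pads swing forward as they close: fully open they stand 13 mm farther back than shut.
Start: joints at [1.219, 0.26, -0.138, 1.173, 0, 1.571], TCP at [0.181, 0.493, 0.304] pointing down, gripper open.
Joint ranges: [-2.78, 2.78], [-0.83, 1.72], [-1.28, 1.37], [-1.9, 2.12], [-1.57, 1.48], [-3.14, 3.14]. Speed limits (rad/s): [2.57, 2.57, 3.14, 3.14, 3.14, 3.14].

INTERFACE

Orientations are given as a unit quaternion [x, y, z, w].
In Python, from plant import env, imaging gives the robot as it stands.
- The arm moves only by the shell command python3 -m pendant 'ROWS' [FORCE]. ROWS is JSON, a list of rows, each a list of 5 numbers: the opening, from 0 (shut) to 1 (fully open), then the shift along the tool's x, y, z in cm, then the turn about the tool's z in degrees. In form: [[claw, dx, dy, dz, turn], ...]. A call has exactly 5 rows; each row is the pose to reach, as a shift and turn from the pose commanded when the call began, along the tool's axes at that moment; what a row does not reach only later rows make up. A row lasts 1/8 s, in which the tool goes at most 62.5 mm and 10.7 degrees, less where a joint would pass 70% of its speed; a pose out of reach is approached as far as the arm can. A call with a gripper value outside its range is refused whole. The fingers move at their own pace and stop on an object; FORCE is the grip in N (left out, the last holds). Time passes only in rows, so rows that repeat a pose let the fingers close, or fill a call up. It gives the time, the measured TCP pose, the force and the opening at its end, in the units of the state.
- env.get_state(): the state, without advancing time (a new reading comes with each control period).
- imaging.snapshot(name): name is "scene" or "top" or "wrist"; returns the picture (384x512x3 uint8, blue, green, red); there is no depth.
- imaging.camera_model(name): a dict with "intrinsics" (3x3 intrinsics, pixels), "world_from_camera" (4x4, takes a point from camera to world coordinates); the wrist camera has in their place "tool_from_camera" (4x4, takes a point from camera to tool coordinates, whose origin is the TCP and whose axes are the flange's). Camera axes: x right, y down, z forward; pixel columns grow to the right and rows downward; lengths in m; the calibration is good to about 2 mm. A picture is of the moment at which its call begins: read the wrist's pose just before it. camera_model takes no time and is no camera call.
- env.sign_off(): hands the job in, once; it reports no verdict.
Trained networks look in the newest picture that a camera, given by its name, has taken for a name from the list of things; names that differ only in an ending like _2 or _b are one class to them, and where a whole thing is asked for, a point or a joint stands for the part that bears it (a point fixed in the world has none). Each returns a list of dicts, best first, with "score" (0 to 1); they miss things now and then, are a little off and sometimes report something else, mostly with a low value. They report only what shows in the picture. A call takes as long as a camera call. They do not tell look-alikes from the thing itself.
- imaging.boxes_of(target, camera): "box" ([centre column, centre row, width, height] in pixels, round what is visible of it).
- imaging.mark_of(target, camera): "xy" ([column, row] in pixels: a listed point, or the origin of a listed thing).
The state is a dict: "time": time; "joints": joint angles; "dq": joint speeds; "effort": joint torques, N m; "eef_pos": TCP position; "ee_rot": TCP orientation; "force": force on the tool from outside, world axes, zero at the start; "ft_torque": the same for the moment, N m; "grip_width": finger opening in m.
Only numpy, scipy, OpenCV 4.12 (cv2) and the standard library are available. Lean on these libraries where they do the work, as an engineer would, in place of code of your own. Each camera call takes 0.05 s, during which the arm holds its last target. There are 200 camera calls.

TASK

Set the sloped block flat down in the nest with its tab in the nest's slot and let go of it, then take the gauge out of its stand and press its spring tip into the ring marked on the block's slope: gauge square to the sloping face, lightly, with about 3 N (the tip half way in, never over 10 N). Finish while still holding the gauge there, pressed on the spot; leave the level-topped block, the wooden tokens and the pen where they are.

Things in the scene. Friction and masses are not known exactly. Their poses are not given: they have to be found in the camera images.
- block: Loose grey plastic block, about 90 g, footprint 56 (its x) x 36 (its y) mm with upright sides. The top is a plane sloping 20 degrees about y: 18 mm high at its -x end, 38.4 mm at its +x end. A tab 12 wide (y), 10 high, flush with the underside, sticks out 8 mm from the middle of the low -x end. Origin: centre of the 56 x 36 underside (tab not counted); z up. Starts upright on the bench, to the left or right of the level-topped block of the same footprint.
- mark (a point): Centre of the marked spot on the block's sloping face, a dark ring 14 mm outside, 10 mm inside; at (4, 5, 29.6) mm in the block's frame. Its z axis is the outward normal of the sloping face (leaning 20 degrees from the block's z towards the block's -x), its y axis is the block's y.
- nest: Fixed dark steel nest, 78 (x) x 58 (y) mm. Origin: centre of its underside on the bench. Pocket 61 x 41 mm centred on the origin, floor 5 mm above the bench, walls rising to 13 mm above the bench. A slot 18 mm wide in the middle of the -x wall, down to the floor, takes the block's tab; a seated block has its origin at (0, 0, 5) mm here and its axes along the nest's. The nest's -x looks roughly towards the robot.
- stand: Fixed dark steel gauge stand, 60 x 60 mm, 44 mm high; origin: centre of its underside. The gauge hangs upright in a 23 mm hole in the middle of its top plate; lift the gauge straight up at least 40 mm to clear it.
- gauge: Loose pen-type spring force gauge, 130 g, 75 mm long, upright in the stand. Origin: on its axis, at the underside of its 33 mm collar, which rests on the stand's top (44 mm above the bench). z along the axis towards the head. Above: collar 3 mm thick, then the black square head to grip, 24 x 24 mm with sides along x and y, from 3 to 39 mm above the origin. Below: barrel 18 mm in diameter to -26 mm, then the spring tip.
- tip (a point): Lowest point of the gauge's round-ended tip (7 mm in diameter), 36 mm below the gauge's origin on its axis when the spring is not pressed. Its z is the gauge's z.
- plunger (a joint): How far the tip is pushed into the gauge, 0 to 0.008 m; spring 750 N/m, so 4 mm is 3 N and the full 8 mm is 6 N.
- level_block: Bystander: grey block 56 x 36 x 28 mm with level top and no tab, loose. Origin: centre of its underside.
- token_a: Bystander: small blue wooden token, 22 x 22 x 13 mm, loose. Origin: centre of its underside.
- token_b: Bystander: another such token.
- pen: Bystander: ball pen 145 mm long (along its y), 9 mm high, near the front edge of the bench. Origin: its middle, underside.
There are look-alikes about, which are no part of the job. What is meant by the stand is not green, and is the larger of those in its own colour. What is shaped like the gauge but orange is not meant.

How it is judged:
On the way, in this order (a step that is already met when the one before it is completed fails the run):
1. the block lies seated in the nest, tab in the slot, let go, with the gauge still in its stand (x of block in the frame of nest between -0.005 and 0.005 m and y of block in the frame of nest between -0.005 and 0.005 m and z of block in the frame of nest below 0.0075 m and angle between block's own z axis and vertical below 0.06 rad and angle between the x axis of block and the x axis of nest, either way round below 0.15 rad and contact force between the fingers and block below 0.1 N and linear speed of block below 0.02 m/s and distance between gauge and stand below 0.05 m), for 0.2 s.
2. the gauge is held clear of the stand (height (world z) of gauge above 0.085 m and contact force between the fingers and gauge above 1 N and contact force between gauge and stand below 0.1 N), for 0.1 s.
At the end, for the whole second after the job is handed in: Block let go and seated in the nest (5 mm; 2.5 mm in height), tab in slot; the gauge, held in the fingers and touching nothing else but the block, is still, tip within 5 mm of the ring's centre, axis within 0.14 rad of the slope's normal, pressing with 1.5 to 5 N (x of block in the frame of nest between -0.005 and 0.005 m and y of block in the frame of nest between -0.005 and 0.005 m and z of block in the frame of nest below 0.0075 m and angle between block's own z axis and vertical below 0.06 rad and angle between the x axis of block and the x axis of nest, either way round below 0.15 rad and distance between tip and mark below 0.005 m and angle between the z axis of gauge and the z axis of mark, either way round below 0.14 rad and contact force between gauge and block between 1.5 and 5 N and contact force between the fingers and gauge above 1 N and contact force between gauge and nest below 0.2 N and contact force between gauge and stand below 0.2 N and contact force between each of the arm, the fingers and block below 0.2 N and z of tip in the frame of block above 0.02 m and linear speed of gauge below 0.02 m/s); the arm keeps its last pose, push and grip.
It fails at once if the gauge is pressed on the block with more than 10 N (contact force between gauge and block above 10 N).
It fails at once if the level-topped block is disturbed (distance of level_block from where it was at the start of the episode above 0.03 m).
It fails at once if a wooden token or the pen is disturbed (distance of any of token_a, token_b, pen from where it was at the start of the episode above 0.03 m).
It also fails if it takes over 54 s, if anything falls off the work surface, if the arm or the gripper's body presses on something with over 40 N, if the wrist force passes 120 N, or if a joint passes its speed limit or range.

## Working session

There is one attempt and no reset: what is moved stays moved. The work goes in short steps, Python scripts to look and compute and a shell command to move; the robot and the scene stay as the last step left them, time stands still between calls to the robot, and variables do not carry over. Pictures are saved under pics/ and viewed, about 8 in all and at most 12, crops included, and the job is handed in when it is done.

```bash
mkdir -p pics; ls
cat > h.py <<'E'
import numpy as np, cv2
from plant import env, imaging
from scipy.spatial.transform import Rotation as R
def model(cam, st=None):
    m=imaging.camera_model(cam); K=np.array(m["intrinsics"])
    if "world_from_camera" in m: return K,np.array(m["world_from_camera"])
    st=st or env.get_state(); T=np.eye(4); T[:3,:3]=R.from_quat(st["ee_rot"]).as_matrix(); T[:3,3]=st["eef_pos"]
    return K,T@np.array(m["tool_from_camera"])
def unproj(cam,uv,z,M=None):
    K,T=M or model(cam); d=T[:3,:3]@np.linalg.inv(K)@np.array([uv[0],uv[1],1.]); return T[:3,3]+d*(z-T[2,3])/d[2]
def proj(cam,p,M=None):
    K,T=M or model(cam); q=np.linalg.inv(T)@np.append(p,1); u=K@q[:3]; return u[:2]/u[2]
def totool(dw,st=None):
    st=st or env.get_state(); return R.from_quat(st["ee_rot"]).as_matrix().T@np.array(dw)
E
python3 - <<'E'
from h import *
np.set_printoptions(precision=3,suppress=True)
st=env.get_state(); print(st["time"],st["eef_pos"],R.from_quat(st["ee_rot"]).as_matrix(),st["grip_width"],st["force"])
for c in ["scene","top"]:
    cv2.imwrite(f"pics/{c}0.png",imaging.snapshot(c))
    print(c,model(c)[1])
    for t in ["block","nest","stand","gauge","level_block","token_a","pen"]:
        print(c,t,[(np.round(b["xy"]).tolist(),round(b["score"],2)) for b in imaging.mark_of(t,c)][:4])
E
```

```text
pics
0.0 [0.181 0.492 0.303] [[-0.939  0.345 -0.001]
 [ 0.345  0.939 -0.002]
 [-0.    -0.002 -1.   ]] 0.08582049512886229 [ 0.3   -0.388 -0.56 ]
scene [[ 0.869 -0.348  0.35   0.128]
 [-0.494 -0.622  0.607 -0.601]
 [ 0.007 -0.701 -0.713  0.796]
 [ 0.     0.     0.     1.   ]]
scene block [([208.0, 176.0], 0.55), ([292.0, 213.0], 0.29)]
scene nest [([291.0, 215.0], 0.94), ([250.0, 231.0], 0.66)]
scene stand [([333.0, 273.0], 0.77), ([281.0, 249.0], 0.7), ([248.0, 162.0], 0.6)]
scene gauge [([231.0, 133.0], 0.61), ([250.0, 197.0], 0.56), ([247.0, 151.0], 0.45)]
scene level_block [([247.0, 230.0], 0.66)]
scene token_a [([285.0, 182.0], 0.48)]
scene pen [([209.0, 220.0], 0.68)]
top [[-0.022 -0.993  0.114  0.382]
 [-0.999  0.027  0.038  0.015]
 [-0.041 -0.113 -0.993  0.888]
 [ 0.     0.     0.     1.   ]]
top block [([181.0, 214.0], 0.88)]
top nest [([290.0, 161.0], 0.91)]
top stand [([381.0, 160.0], 0.96), ([330.0, 194.0], 0.86), ([182.0, 158.0], 0.71), ([178.0, 156.0], 0.17)]
top gauge [([140.0, 156.0], 0.72), ([178.0, 154.0], 0.65)]
top level_block [([285.0, 214.0], 0.72)]
top token_a [([245.0, 190.0], 0.5), ([244.0, 138.0], 0.44), ([254.0, 241.0], 0.34)]
top pen [([251.0, 242.0], 0.66)]
```

Run:
```python
import cv2,numpy as np
t=cv2.imread("pics/top0.png")[90:290,90:430]; cv2.imwrite("pics/topc.png",cv2.resize(t,None,fx=2.3,fy=2.3,interpolation=3))
t=cv2.imread("pics/scene0.png")[80:320,150:410]; cv2.imwrite("pics/scenec.png",cv2.resize(t,None,fx=2.5,fy=2.5,interpolation=3))
```

```text
(no output)
```

View pics/topc.png

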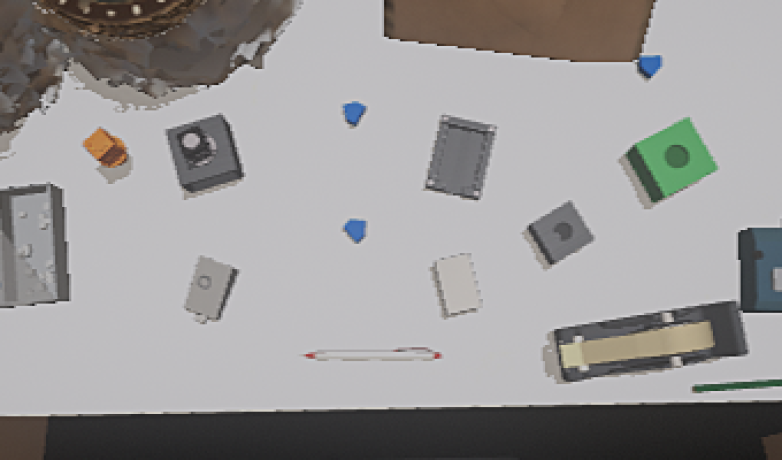

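View pics/scenec.png

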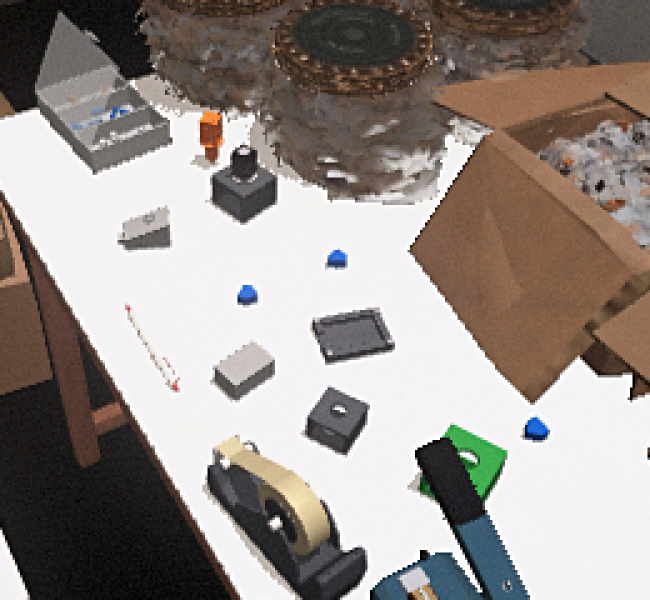

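Top view (full-frame pixels): the stand candidates are the large dark one at (178,156), which holds the black gauge, a smaller dark one at (334,191) and a green one at (384,157). I take the large dark one. For the gauge there is the black head at (175,151) or the orange look-alike lying at (136,155), so black. For the block, (181,214) has the ring and a tab, while (288,214) is white and level, so the ringed one. The nest is at (290,158).

Run:
```python
from h import *
np.set_printoptions(precision=4,suppress=True)
im=imaging.snapshot("top"); M=model("top")
for n,uv,z in [("block",(181,214),0),("ring",(179,212),.0296),("nest",(290,158),.005),("stand",(180,158),.02),("gaugehead",(173.5,150.5),.083)]: print(n,unproj("top",uv,z,M))
print(imaging.camera_model("wrist"))
cv2.imwrite("pics/close.png",cv2.resize(im[130:240,120:220],None,fx=5,fy=5,interpolation=2))
```

```text
block [0.4414 0.2192 0.    ]
ring [0.4442 0.2171 0.0296]
nest [ 0.5692 -0.0463  0.005 ]
stand [0.5742 0.2169 0.02  ]
gaugehead [0.5777 0.2169 0.083 ]
{'intrinsics': array([[265.5192,   0.    , 255.7345],
       [  0.    , 265.5192, 197.1069],
       [  0.    ,   0.    ,   1.    ]]), 'tool_from_camera': array([[-0.0004, -0.9557, -0.2943,  0.0754],
       [ 1.    , -0.0003, -0.0003, -0.0001],
       [ 0.0001, -0.2943,  0.9557, -0.0688],
       [ 0.    ,  0.    ,  0.    ,  1.    ]])}
```

View pics/close.png

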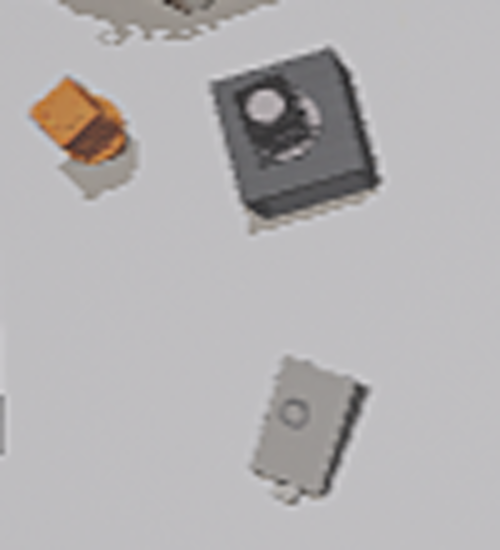

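```bash
python3 -m pendant '[[1,-5.5,-2.7,0,0],[1,-11,-5.4,0,0],[1,-16.5,-8.1,0,0],[1,-22,-10.8,0,0],[1,-27.5,-13.5,-1,0]]'; python3 -m pendant '[[1,-5,-2.5,-1,0],[1,-6.3,-3.2,4,0],[1,-6.3,-3.2,7,0],[1,-6.3,-3.2,7,0],[1,-6.3,-3.2,7,0]]'
cat > look.py <<'E'
import sys
from h import *
np.set_printoptions(precision=4,suppress=True)
def look(name,objs=(),crop=None):
    st=env.get_state(); im=imaging.snapshot("wrist"); M=model("wrist",st)
    cv2.imwrite(f"pics/{name}.png",cv2.resize(im,None,fx=1.5,fy=1.5,interpolation=2))
    for t,z in objs:
        for b in imaging.mark_of(t,"wrist")[:2]: print(t,np.round(b["xy"],1),round(b["score"],2),unproj("wrist",b["xy"],z,M))
    print(st["time"],np.array(st["eef_pos"]),np.degrees(R.from_quat(st["ee_rot"]).as_euler("xyz")),st["force"],st["grip_width"])
    return im,M
E
python3 -c "
from look import *
look('w1',[('block',0),('mark',.0296),('stand',0),('gauge',.044)])"
```

```text
time: 1.48
eef_pos: [0.3933, 0.2696, 0.3136]
ee_rot: [0.175, 0.985, -0.0, -0.0]
force: [0.6, 0.5, -0.5]
grip_width: 0.0855
time: 2.1
eef_pos: [0.4411, 0.2201, 0.245]
ee_rot: [0.175, 0.985, 0.0, 0.001]
force: [0.2, -0.7, 0.4]
grip_width: 0.0854
block [253.9 180. ] 0.63 [0.4402 0.2181 0.    ]
mark [253.  191.6] 0.73 [0.4457 0.2152 0.0296]
stand [291.5 273.1] 0.93 [0.5794 0.2211 0.    ]
stand [ 19.9 293.8] 0.63 [ 0.4804 -0.144   0.    ]
gauge [297.1 292.7] 0.94 [0.5781 0.2226 0.044 ]
2.1 [0.4411 0.2201 0.245 ] [179.9371   0.0592 159.866 ] [ 0.2211 -0.6706  0.35  ] 0.08542900162634338
```

View pics/w1.png

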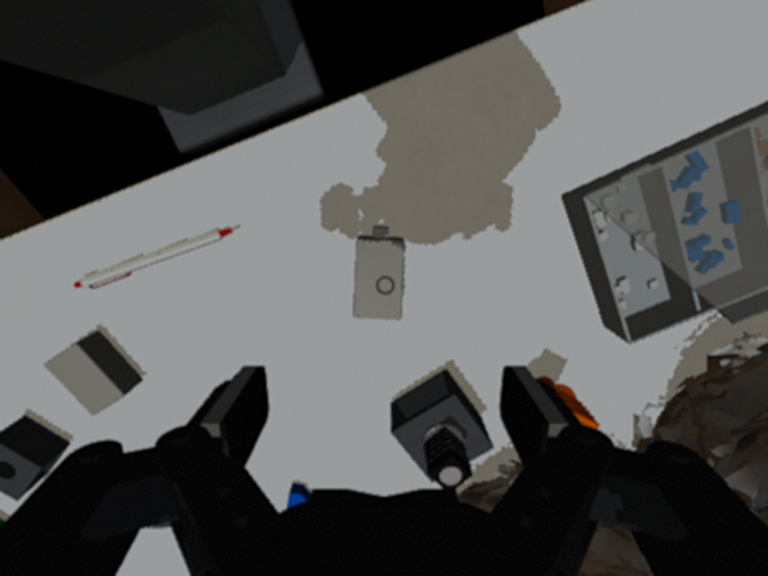

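Wrist view: the block is at about (380,278) in the 1.5x picture, tab (380,231) on the robot side, ring (385,285), nearly square to the tool. The gauge stands at (445,450) and the stand's sides are about 30° off the tool. I'll fit the block's pose from the top-face corners.

Run:
```python
from look import *
from scipy.optimize import least_squares
im=cv2.imread("pics/w1.png"); st=env.get_state(); M=model("wrist",st)
c=im[220:330,335:425]; g=cv2.cvtColor(c,6)
m=((g>100)&(g<172)).astype(np.uint8)*255
n,l,s,ce=cv2.connectedComponentsWithStats(m); i=l[65,40]; mk=(l==i).astype(np.uint8); mk=cv2.morphologyEx(mk,cv2.MORPH_CLOSE,np.ones((9,9)));mk=cv2.morphologyEx(mk,cv2.MORPH_OPEN,np.ones((21,21)))
r=cv2.minAreaRect(cv2.findNonZero(mk)); P=(cv2.boxPoints(r)+[335,220])/1.5; print(s[i],P)
P=P[np.argsort(P[:,1])]; 
P=np.vstack([P[:2][np.argsort(P[:2,0])],P[2:][np.argsort(P[2:,0])]])
# tool image: left-right -> col ~ tool y ; hand-read corners too
H=np.array([[357,237],[404,238],[353,319],[401,320]])/1.5
ys=[-18,18]
for Q in (P,H):
  def f(p):
    a=R.from_euler("z",p[2]).as_matrix(); o=np.array([p[0],p[1],0])
    L=[(-28,-18,18),(-28,18,18),(28,-18,38.4),(28,18,38.4)]
    return np.concatenate([proj("wrist",o+a@(np.array(v)/1e3),M)-q for v,q in zip(L,Q)])
  s=least_squares(f,[.441,.219,-.3]); print(s.x[:2],np.degrees(s.x[2]),s.cost, np.round(f(s.x),1))
  a=R.from_euler("z",s.x[2]).as_matrix(); print("ring px*1.5",1.5*proj("wrist",np.append(s.x[:2],0)+a@[.004,.005,.0296],M))
```

```text
Traceback (most recent call last):
cv2.error: OpenCV(4.12.0) /io/opencv/modules/imgproc/src/convhull.cpp:143: error: (-215:Assertion failed) total >= 0 && (depth == CV_32F || depth == CV_32S) in function 'convexHull'
```

```bash
cat >> look.py <<'E'
from scipy.optimize import least_squares
def fit(L,Q,M,x0,z0=0.):
    """pose (x,y,yaw) of body points L (mm) seen at pixels Q"""
    def f(p):
        a=R.from_euler("z",p[2]).as_matrix(); o=np.array([p[0],p[1],z0])
        return np.concatenate([proj("wrist",o+a@(np.array(v)/1e3),M)-q for v,q in zip(L,Q)])
    s=least_squares(f,x0); print("fit",s.x[:2],np.degrees(s.x[2]),"res",np.round(f(s.x),1)); return s.x
BL=[(-28,-18,18),(-28,18,18),(28,-18,38.4),(28,18,38.4),(4,5,29.6),(-36,0,10)]
E
python3 - <<'E'
from look import *
M=model("wrist")
print(proj("wrist",[.441,.219,.03],M)*1.5)
Q=np.array([[357,237],[404,238],[353,319],[401,320],[385,285]])/1.5
fit(BL[:5],Q,M,[.441,.219,-.3])
E
```

```text
[381.7302 279.9487]
fit [0.4396 0.2171] -22.409876581253087 res [-0.7  0.4  0.2  1.  -0.1 -0.8  0.4 -0.3  0.2 -0.4]
```

```bash
python3 -m pendant '[[1,-0.5,-0.4,5,2],[1,-0.5,-0.4,10,2],[1,-0.5,-0.4,14,2],[1,-0.5,-0.4,16.4,2],[1,-0.5,-0.4,16.4,2]]' 40; python3 -m pendant '[[0.2,0,0,0,0],[0.2,0,0,0,0],[0.2,0,0,0,0],[0.2,0,0,0,0],[0.2,0,0,0,0]]'; python3 -m pendant '[[0.2,0,0,0,0],[0.2,0,0,0,0],[0.2,0,0,-4,0],[0.2,0,0,-10,0],[0.2,0,0,-14,0]]'
```

```text
time: 2.98
eef_pos: [0.4429, 0.2137, 0.0788]
ee_rot: [0.192, 0.981, -0.001, -0.001]
force: [0.4, -0.8, 0.3]
grip_width: 0.0853
time: 3.6
eef_pos: [0.4449, 0.2146, 0.0812]
ee_rot: [0.192, 0.981, 0.001, 0.001]
force: [-0.9, 0.3, 5.6]
grip_width: 0.0353
time: 4.22
eef_pos: [0.4444, 0.2143, 0.2227]
ee_rot: [0.192, 0.981, 0.001, 0.001]
force: [1.0, 0.2, -0.8]
grip_width: 0.0352
```

```bash
python3 -m pendant '[[0.2,-4.2,-3.8,0,-2],[0.2,-8.5,-7.7,0,-4],[0.2,-13,-11.6,0,-6],[0.2,-17.2,-15.5,0,-8],[0.2,-21.5,-19.4,0,-8]]';python3 -m pendant '[[0.2,0,0,-2,0],[0.2,0,0,-4,0],[0.2,0,0,-4,0],[0.2,0,0,-4,0],[0.2,0,0,-4,0]]'; python3 -c "
from look import *
look('w2',[('nest',0),('mark',.0296),('block',.1)])"
```

```text
time: 4.85
eef_pos: [0.5703, -0.0484, 0.2201]
ee_rot: [0.123, 0.992, 0.0, 0.0]
force: [1.5, 0.3, -0.4]
grip_width: 0.0354
time: 5.48
eef_pos: [0.5692, -0.0463, 0.2589]
ee_rot: [0.123, 0.992, -0.0, -0.001]
force: [0.3, -0.4, -0.7]
grip_width: 0.035
nest [257.  179.3] 0.6 [ 0.571  -0.0453  0.    ]
mark [263.3 266.1] 0.64 [ 0.6763 -0.0636  0.0296]
mark [350.8 195.5] 0.21 [0.61   0.0581 0.0296]
block [252.6 234.3] 0.94 [ 0.5984 -0.0569  0.1   ]
5.475 [ 0.5692 -0.0463  0.2589] [-179.9816   -0.1071  165.8702] [ 0.3226 -0.4402 -0.7226] 0.03501483026478162
```

View pics/w2.png

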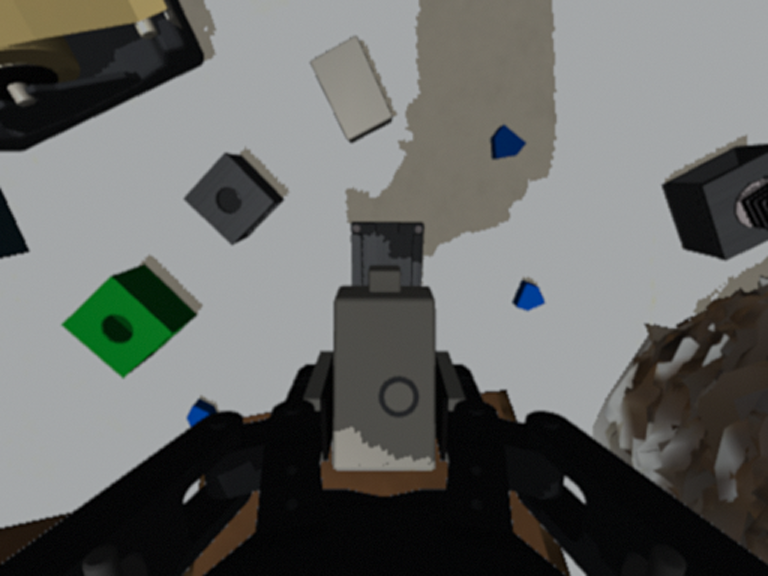

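Wrist view 2: the nest's near end shows at (352,223)–(424,222), parallel to the tool. The held block has its tab end at (384,267), ring (398,397) and corners (337,290), (434,290), (333,470), (436,470). I'll fit both.

Run:
```python
from look import *
im=cv2.imread("pics/w2.png"); M=model("wrist")
Q=np.array([[337,289],[433,289],[333,470],[436,470],[398,397]])/1.5
b=fit(BL[:5],Q,M,[.57,-.046,-.25],z0=.178)
Q=np.array([[352,222.5],[424,222],[384+4,0]])/1.5
n=fit([(-39,-29,13),(-39,29,13)],Q[:2],M,[.57,-.046,-.25])
d=np.append(n[:2]-b[:2],0); print("move tool cm",totool(d)*100,"turn",np.degrees(b[2]-n[2]))
c=im[210:300,335:440]; cv2.imwrite("pics/w2c.png",cv2.resize(c,None,fx=6,fy=6,interpolation=2))
```

```text
fit [ 0.5622 -0.0444] -14.406220036886639 res [-2.7  2.5  2.5  2.7 -1.3 -1.2  0.8 -0.9  0.7 -3.2]
fit [ 0.5708 -0.0431] -13.77165449853697 res [-0.7  0.   0.7  0. ]
move tool cm [-0.8001  0.3333 -0.0008] turn -0.6345655383496682
```

View pics/w2c.png

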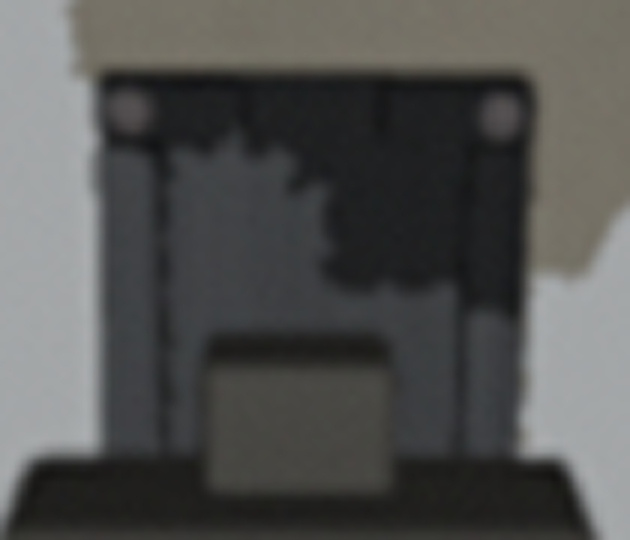

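Run:
```python
from look import *
M=model("wrist")
L=BL[:5]+[(-28,-18,0),(-28,18,0),(-36,-6,10),(-36,6,10),(-36,-6,0),(-36,6,0)]
Q=np.array([[336,297],[434,297],[333,470],[436,470],[398,397],[340,287],[429,287],[369.7,271],[399.8,271],[369.7,266.7],[400,266.7]])/1.5
for z in (.172,.178,.184): b=fit(L,Q,M,[.57,-.046,-.25],z0=z)
b=fit(L,Q,M,[.57,-.046,-.25],z0=.178)
n=fit([(-39,-29,13),(-39,29,13)],np.array([[352.2,222.5],[423.5,222.5]])/1.5,M,[.57,-.046,-.25])
print(1.5*proj("wrist",[n[0]+.025*np.cos(n[2])-.029*-np.sin(n[2])*-1*0,n[1],.013],M))
for s in(-29,29):
  for x in (-39,15): print(x,s,1.5*proj("wrist",np.append(n[:2],0)+R.from_euler("z",n[2]).as_matrix()@np.array([x,s,13])/1e3 if 0 else np.append(n[:2],0)+R.from_euler("z",n[2]).as_matrix()@(np.array([x,s,13])/1e3),M))
print("move",totool(np.append(n[:2]-b[:2],0))*100,np.degrees(b[2]-n[2]))
```

```text
fit [ 0.5665 -0.0454] -14.312544648441895 res [-0.4  1.7  0.1  1.8  0.6 -2.3 -0.8 -2.2  0.3 -1.9  0.3 -0.6 -0.1 -0.4
 -0.5  1.3  0.6  1.4  0.1  0.2 -0.2  0.3]
fit [ 0.5642 -0.0448] -14.310591514786262 res [-2.   0.9  1.6  1.1 -1.   2.1  0.8  2.3  0.7  0.2 -0.9 -1.6  1.1 -1.5
 -1.  -0.2  1.  -0.2 -0.4 -1.4  0.2 -1.3]
fit [ 0.5619 -0.0443] -14.308175343540864 res [-3.7  0.   3.2  0.2 -2.8  7.   2.5  7.2  1.1  2.6 -2.3 -2.8  2.3 -2.6
 -1.6 -1.9  1.5 -1.9 -0.9 -3.2  0.6 -3.1]
fit [ 0.5642 -0.0448] -14.310591514786262 res [-2.   0.9  1.6  1.1 -1.   2.1  0.8  2.3  0.7  0.2 -0.9 -1.6  1.1 -1.5
 -1.  -0.2  1.  -0.2 -0.4 -1.4  0.2 -1.3]
fit [ 0.5709 -0.0435] -14.16692015116937 res [-0.9  0.   0.9  0. ]
[394.7556 298.5869]
-39 -29 [350.8566 222.532 ]
15 -29 [352.4329 288.7342]
-39 29 [424.8433 222.5405]
15 29 [422.8466 288.7457]
move [-0.6184  0.2945 -0.0006] -0.14367136361689162
```

```bash
python3 -m pendant '[[0.2,-0.5,0.3,4,0],[0.2,-0.5,0.3,9,0],[0.2,-0.5,0.3,13,0],[0.2,-0.5,0.3,14.5,0],[0.2,-0.5,0.3,14.5,0]]'
python3 - <<'E'
from look import *
im,M=look('w3')
cv2.imwrite("pics/w3c.png",cv2.resize(im[80:300,150:380],None,fx=2.7,fy=2.7,interpolation=2))
E
```

```text
time: 6.3
eef_pos: [0.5751, -0.0449, 0.1144]
ee_rot: [0.123, 0.992, -0.0, -0.001]
force: [-0.0, -0.4, -0.6]
grip_width: 0.0352
6.3 [ 0.5751 -0.0449  0.1144] [-179.9812   -0.0971  165.8434] [-0.0371 -0.3809 -0.6297] 0.03518551198336976
```

View pics/w3c.png

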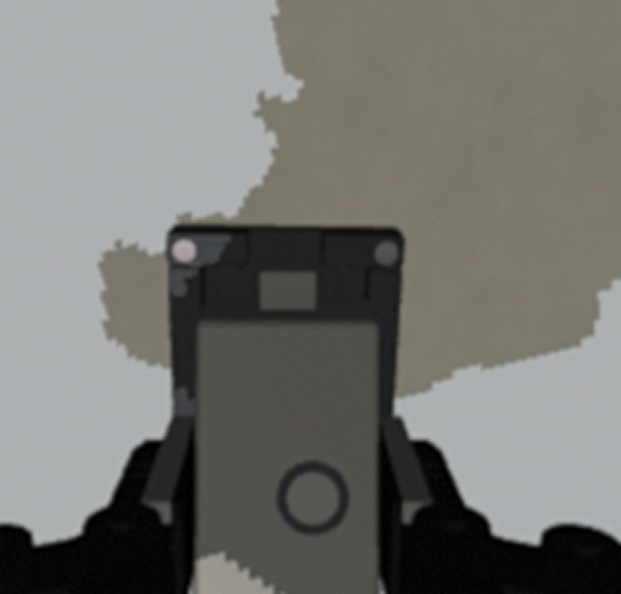

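Wrist view 3: nest corners at (168,230), (402,230), slot 247–323, tab top edges (259,272)/(317,272), block low corners (196,320), (380,320), ring (313,498) in the 2.7x crop.

Run:
```python
from look import *
M=model("wrist"); o=np.array([150,80]); c=lambda a:np.array(a)/2.7+o
Lb=[(-28,-18,18),(-28,18,18),(4,5,29.6),(-36,-6,10),(-36,6,10)]
Qb=c([[196,320],[380,320],[313,498],[259,272],[317,272]])
for z in (.028,.033): b=fit(Lb,Qb,M,[.57,-.046,-.25],z0=z)
b=fit(Lb,Qb,M,[.57,-.046,-.25],z0=.031)
Ln=[(-39,-29,13),(-39,29,13),(-39,-9,13),(-39,9,13),(-30.5,-20.5,13),(-30.5,20.5,13)]
Qn=c([[168,230],[403,230],[246,233],[324,233],[203,268],[368,268]])
n=fit(Ln[:4],Qn[:4],M,[.57,-.046,-.25]); n2=fit(Ln,Qn,M,[.57,-.046,-.25])
for q in (n,n2): print("move",totool(np.append(q[:2]-b[:2],0))*100,np.degrees(b[2]-q[2]))
```

```text
fit [ 0.5727 -0.0438] -14.380431909038158 res [ 1.2  0.4 -1.1  0.6 -0.2 -2.5  0.2  0.5 -0.1  0.6]
fit [ 0.5711 -0.0434] -14.384225426647003 res [-0.1  0.2  0.   0.5  0.1 -0.2 -0.2 -0.3  0.2 -0.2]
fit [ 0.5717 -0.0436] -14.382637163403208 res [ 0.4  0.3 -0.4  0.5 -0.  -1.1 -0.1  0.1  0.1  0.1]
fit [ 0.5713 -0.0439] -14.173867828350211 res [-1.1  0.6  0.9  0.6  0.7 -0.5 -0.5 -0.5]
fit [ 0.5715 -0.0439] -14.161092261952414 res [-1.   0.8  0.9  0.8  0.8 -0.3 -0.5 -0.3 -0.5 -0.5  0.4 -0.5]
move [ 0.0294 -0.0452 -0.    ] -0.20876933505299655
move [ 0.0123 -0.0424 -0.    ] -0.2215449014507944
```

```bash
python3 -m pendant '[[0.2,0,-0.05,1.0,0],[0.2,0,-0.05,2,0],[0.2,0,-0.05,2.5,0],[0.2,0,-0.05,2.7,0],[0.2,0,-0.05,2.7,0]]'
```

```text
time: 6.98
eef_pos: [0.5753, -0.0454, 0.0878]
ee_rot: [0.123, 0.992, -0.0, -0.0]
force: [-0.0, -1.1, -0.8]
grip_width: 0.0355
```

```bash
python3 -m pendant '[[0.2,0,0,0.1,0],[0.2,0,0,0.15,0],[0.2,0,0,0.15,0],[0.2,0,0,0.15,0],[0.2,0,0,0.15,0]]';python3 -m pendant '[[0.8,0,0,0.15,0],[0.8,0,0,0,0],[0.8,0,0,0,0],[0.8,0,0,-4,0],[0.8,0,0,-10,0]]';python3 -m pendant '[[0.8,0,0,-4,0],[0.8,0,0,-4,0],[0.8,0,0,-4,0],[0.8,0,0,-4,0],[0.8,0,0,-4,0]]'
python3 - <<'E'
from look import *
im,M=look('w4',[('block',.005),('mark',.0346)])
cv2.imwrite("pics/w4c.png",cv2.resize(im[120:260,190:330],None,fx=4,fy=4,interpolation=2))
E
```

```text
time: 7.6
eef_pos: [0.5754, -0.0455, 0.0865]
ee_rot: [0.123, 0.992, -0.0, 0.0]
force: [0.6, 0.0, -0.0]
grip_width: 0.035
time: 8.22
eef_pos: [0.5739, -0.0453, 0.1856]
ee_rot: [0.123, 0.992, -0.0, -0.002]
force: [0.7, -1.0, 0.3]
grip_width: 0.0686
time: 8.85
eef_pos: [0.5746, -0.0454, 0.2249]
ee_rot: [0.123, 0.992, -0.0, -0.001]
force: [0.7, -0.4, 0.4]
grip_width: 0.0685
block [253.3 182.3] 0.98 [ 0.5696 -0.0471  0.005 ]
mark [258.1 194.7] 0.57 [ 0.5764 -0.0435  0.0346]
8.85 [ 0.5746 -0.0454  0.2249] [-179.9728   -0.1643  165.8465] [ 0.7446 -0.3536  0.4271] 0.06845543985055454
```

View pics/w4c.png

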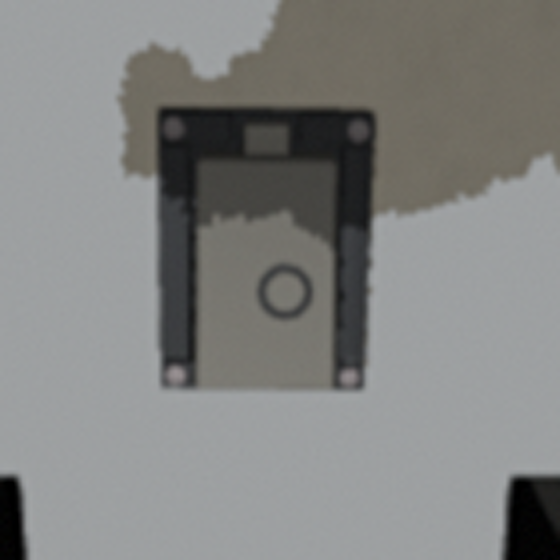

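View 4: the block sits inside the nest walls with its tab in the slot (crop (267,140)) and the ring at (285,291), which is full-frame (261.2,192.8). Next I measure the mark and work out the way to the gauge.

Run:
```python
from look import *
M=model("wrist"); o=np.array([190,120]); c=lambda a:np.array(a)/4+o
b=fit([(-28,-18,18),(-28,18,18),(4,5,29.6),(-36,-6,10),(-36,6,10)],c([[196,159],[337,159],[285,291],[246,124],[290,124]]),M,[.57,-.046,-.25],z0=.005)
n=fit([(-39,-29,13),(-39,29,13),(39,-29,13),(39,29,13)],c([[158,109],[375,111],[161,387],[364,387]]),M,[.57,-.046,-.25])
print("mark from ring px",unproj("wrist",c([285,291]),.0346,M),"from fit",np.append(b[:2],.005)+R.from_euler("z",b[2]).as_matrix()@[.004,.005,.0296])
st=env.get_state(); print(totool([.578-st["eef_pos"][0],.221-st["eef_pos"][1],0]))
```

```text
fit [ 0.5712 -0.0438] -14.703454672633997 res [ 0.2 -0.2  0.1  0.2  0.1  0.2 -0.4 -0.1  0.  -0. ]
fit [ 0.5707 -0.0441] -14.794349035620117 res [-0.6 -0.1  0.4 -0.  -0.1 -0.1  0.3  0.4]
mark from ring px [ 0.5761 -0.0401  0.0346] from fit [ 0.5763 -0.04    0.0346]
[0.0623 0.259  0.    ]
```

```bash
python3 -m pendant '[[0.55,1.9,5,-1,-6],[0.55,3.8,10,-2,-12],[0.55,5.7,15,-3,-18],[0.55,7.6,20,-4.5,-24],[0.55,9.4,25,-4.5,-29]]';python3 -m pendant '[[0.55,0,0,0,0],[0.55,0,0,0,0],[0.55,0,0,0,0],[0.55,0,0,0,0],[0.55,0,0,0,0]]'
python3 - <<'E'
from look import *
im,M=look('w5',[('gauge',.044),('stand',0)])
p=proj("wrist",[.578,.221,.083],M); print(p); u,v=p.astype(int); u=max(u,100);v=max(v,75)
cv2.imwrite("pics/w5c.png",cv2.resize(im[v-75:v+75,u-90:u+90],None,fx=4,fy=4,interpolation=2)); print(u-90,v-75)
E
```

```text
time: 9.62
eef_pos: [0.5457, 0.2219, 0.2727]
ee_rot: [-0.131, 0.991, 0.0, 0.001]
force: [-0.1, -0.3, -1.0]
grip_width: 0.047
time: 10.25
eef_pos: [0.5456, 0.2191, 0.2714]
ee_rot: [-0.128, 0.992, -0.0, -0.0]
force: [-0.7, 0.4, 1.0]
grip_width: 0.0469
gauge [250.7 210.9] 0.83 [0.5789 0.2217 0.044 ]
gauge [324.1 227.5] 0.58 [0.577  0.3129 0.044 ]
stand [249.6 198.2] 0.93 [ 0.5775  0.219  -0.    ]
10.25 [0.5456 0.2191 0.2714] [-179.9981   -0.0014 -165.2392] [-0.7283  0.3696  0.9589] 0.04692201895869814
[249.5638 222.7533]
159 147
```

View pics/w5c.png

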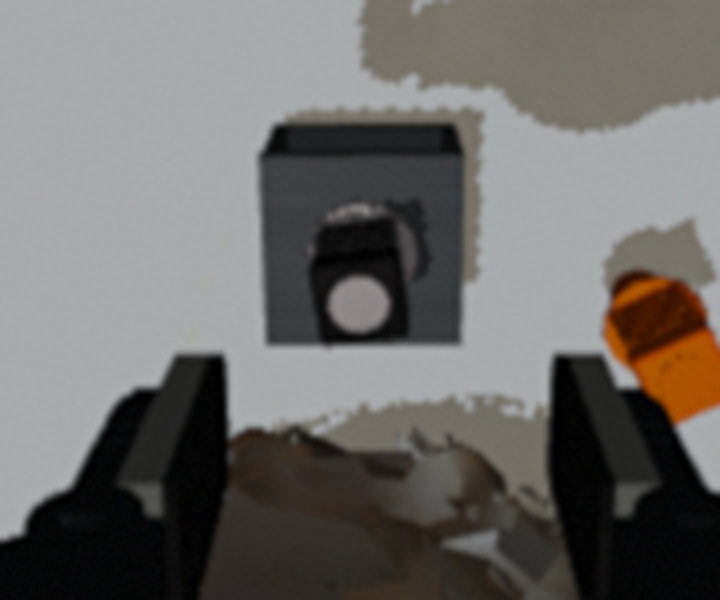

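View 5: the gauge's black head top is centred at crop (359,304), yawed about -8.5° about the tool axis. The stand is square to the tool, and the orange look-alike is at (660,350), outside the right finger.

Run:
```python
from look import *
M=model("wrist"); st=env.get_state()
g=unproj("wrist",(159+359/4,147+304/4),.083,M); s=fit([(-30,-30,44),(-30,30,44),(30,-30,44),(30,30,44)],np.array([[260,155],[463,155],[268,344],[461,344]])/4+[159,147],M,[.578,.22,.26])
# image up is tool +x = stand -x
print(g,st["eef_pos"],"move",totool([g[0]-st["eef_pos"][0],g[1]-st["eef_pos"][1],0])*100)
```

```text
fit [0.5781 0.2209] 15.041906378679863 res [-0.6 -0.1  0.8 -0.3 -0.6  0.3  0.4  0.2]
[0.5784 0.2208 0.083 ] [0.5455 0.2196 0.2714] move [-3.2109 -0.7264 -0.0001]
```

```bash
python3 -m pendant '[[0.55,-3.2,-0.7,2,-4],[0.55,-3.2,-0.7,7,-8],[0.55,-3.2,-0.7,11,-8],[0.55,-3.2,-0.7,14.3,-8],[0.55,-3.2,-0.7,14.3,-8]]' 25;python3 -m pendant '[[0.55,0,0,0,0],[0.1,0,0,0,0],[0.1,0,0,0,0],[0.1,0,0,0,0],[0.1,0,0,0,0]]'
```

```text
time: 11.02
eef_pos: [0.5759, 0.2205, 0.1256]
ee_rot: [-0.198, 0.98, -0.001, -0.003]
force: [0.3, 1.8, 1.2]
grip_width: 0.0471
time: 11.65
eef_pos: [0.5794, 0.2218, 0.1305]
ee_rot: [-0.198, 0.98, 0.0, 0.002]
force: [0.3, -0.6, 6.9]
grip_width: 0.0233
```

```bash
python3 -m pendant '[[0.1,0,0,0,0],[0.1,0,0,-1,0],[0.1,0,0,-2,0],[0.1,0,0,-2.8,0],[0.1,0,0,-2.8,0]]';python3 -m pendant '[[0.1,0.5,0,0,0],[0.1,1.1,0,0,0],[0.1,1.7,0,0,0],[0.1,2.3,0,0,0],[0.1,2.85,0,0,0]]';python3 -m pendant '[[0.1,0,0,0,0],[0.1,0,0,0,0],[0.1,0,0,0,0],[0.1,0,0,0,0],[0.1,0,0,0,0]]';python3 - <<'E'
from look import *
im,M=look('w6')
cv2.imwrite("pics/w6c.png",cv2.resize(im[140:384,100:410],None,fx=2.4,fy=2.4,interpolation=2))
E
```

```text
time: 12.28
eef_pos: [0.5785, 0.2216, 0.1573]
ee_rot: [-0.198, 0.98, 0.0, 0.001]
force: [0.3, -0.2, -1.3]
grip_width: 0.0236
time: 12.9
eef_pos: [0.552, 0.2103, 0.1566]
ee_rot: [-0.198, 0.98, 0.0, 0.001]
force: [5.0, 2.8, -1.5]
grip_width: 0.0235
time: 13.52
eef_pos: [0.5515, 0.2101, 0.1563]
ee_rot: [-0.198, 0.98, -0.0, -0.0]
force: [1.5, -0.7, 1.5]
grip_width: 0.0238
13.525 [0.5515 0.2101 0.1563] [-179.9865   -0.0558 -157.1615] [ 1.4885 -0.6672  1.493 ] 0.023764391553183373
```

View pics/w6c.png

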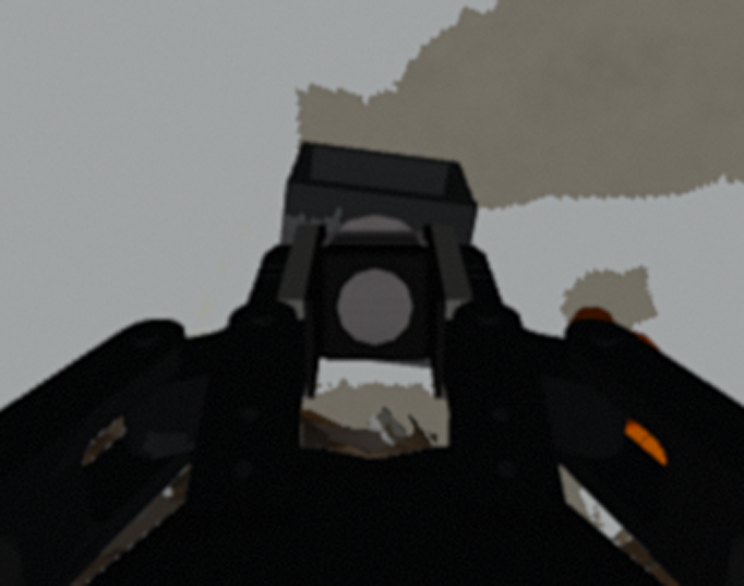

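```bash
python3 -m pendant '[[0.1,0,0,-2,0],[0.1,0,0,-5,0],[0.1,0,0,-8,0],[0.1,0,0,-10,0],[0.1,0,0,-10,0]]' 60
cat >> look.py <<'E'
def gfit(Q,fixz=None):
    """gauge in tool frame from head-top corners (+x-y,+x+y,-x-y,-x+y): pivot g=27 above origin at tool (x,y,z), tilt"""
    m=imaging.camera_model("wrist");K=np.array(m["intrinsics"]);T=np.linalg.inv(np.array(m["tool_from_camera"]))
    L=np.array([(12,-12,12),(12,12,12),(-12,-12,12),(-12,12,12)])/1e3
    def f(p):
        a=R.from_euler("y",-p[3]).as_matrix()@np.diag([1,1,-1.])
        q=(T[:3,:3]@((a@L.T).T+p[:3]).T).T+T[:3,3]; u=(K@q.T).T
        r=(u[:,:2]/u[:,2:]-Q).ravel()
        return r if fixz is None else np.append(r,(p[2]-fixz)*3000)
    s=least_squares(f,[0,0,.054,.2]); print("gauge",s.x[:3],np.degrees(s.x[3]),np.round(f(s.x),1)); return s.x
E
python3 - <<'E'
from look import *
gfit(np.array([[320,247],[432,247],[318,357],[440,360]])/2.4+[100,140])
gfit(np.array([[320,247],[432,247],[318,357],[436,357]])/2.4+[100,140],.053)
im,M=look('w7')
st=env.get_state(); MS={}
for c in("scene","top"):
    cv2.imwrite(f"pics/{c}7.png",imaging.snapshot(c))
    for t in("tip","gauge"): print(c,t,[(np.round(b["xy"],1).tolist(),round(b["score"],2)) for b in imaging.mark_of(t,c)][:3])
    Rt=R.from_quat(st["ee_rot"]).as_matrix(); p0=np.array(st["eef_pos"])+Rt@[0,0,.054]
    for a in (0,10,20,30):
        z=Rt@[np.sin(np.radians(a)),0,-np.cos(np.radians(a))]; print(a,"tip",proj(c,p0-z*.063),"gauge",proj(c,p0-z*.027),"top",proj(c,p0+z*.012))
    u,v=proj(c,p0).astype(int); print(u,v); 
    cv2.imwrite(f"pics/{c}7c.png",cv2.resize(cv2.imread(f"pics/{c}7.png")[v-50:v+50,u-60:u+60],None,fx=4,fy=4,interpolation=2))
a,b=cv2.imread("pics/scene7c.png"),cv2.resize(cv2.imread("pics/w7.png")[210:510,200:560],(480,400)); cv2.imwrite("pics/m7.png",np.vstack([a,b])[:,:])
E
```

```text
time: 14.2
eef_pos: [0.5515, 0.2105, 0.257]
ee_rot: [-0.198, 0.98, 0.0, 0.0]
force: [-0.6, -0.2, -1.8]
grip_width: 0.023
gauge [0.0006 0.0009 0.0594] 13.34896235361112 [-0.2 -0.3  1.5 -0.3  0.9  1.  -2.2 -0.3]
gauge [0.0066 0.0007 0.0532] 3.45168253141021 [-2.5 -0.2  2.9 -0.2 -0.5  0.3  0.1  0.3  0.6]
14.2 [0.5515 0.2105 0.257 ] [ 179.9699    0.0078 -157.1444] [-0.615  -0.1591 -1.7638] 0.022996322648675762
scene tip []
scene gauge [([242.7, 118.5], 0.49), ([230.3, 134.9], 0.43), ([247.6, 226.8], 0.36)]
0 tip [240.752  129.1404] gauge [240.5535 118.7946] top [240.3275 107.0196]
10 tip [243.074  127.1516] gauge [241.5754 117.9419] top [239.8597 107.3982]
20 tip [245.2992 124.704 ] gauge [242.5585 116.8773] top [239.4076 107.879 ]
30 tip [247.3707 121.8661] gauge [243.4751 115.6319] top [238.9855 108.4471]
240 110
top tip [([247.0, 186.7], 0.36), ([242.6, 137.2], 0.19)]
top gauge [([165.6, 149.7], 0.5)]
0 tip [170.0087 156.9006] gauge [165.3181 152.9688] top [159.6937 148.2541]
10 tip [167.8697 152.0839] gauge [164.3576 150.8044] top [160.1438 149.2693]
20 tip [165.549  147.1951] gauge [163.3125 148.6081] top [160.6354 150.2993]
30 tip [163.0995 142.347 ] gauge [162.2108 146.4392] top [161.1527 151.3113]
161 149
```

Run:
```python
import cv2,numpy as np
w=cv2.imread("pics/w7.png")[225:375,270:390]   # 1.5x frame
w=cv2.resize(w,None,fx=4,fy=4,interpolation=2)
s=cv2.resize(cv2.imread("pics/scene7.png")[85:145,210:274],(320,300),interpolation=2)
t=cv2.resize(cv2.imread("pics/top7.png")[120:180,130:194],(320,300),interpolation=2)
m=np.hstack([w,np.vstack([s,t])]); m=np.clip(m.astype(float)*1.5,0,255).astype(np.uint8); print(m.shape); cv2.imwrite("pics/m7.png",m)
```

```text
(600, 800, 3)
```

View pics/m7.png

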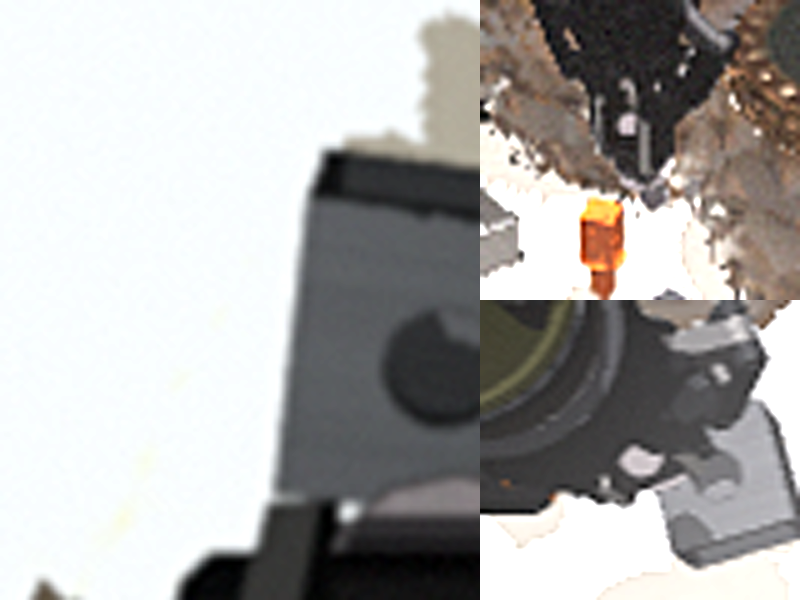

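The mosaic shows the gauge out of the stand with the hole empty. In the scene view the head disc is at full-frame (239.6,110) and the tip at (245,126.6), which fits a tilt of about 18–20°. I'll refine it numerically from a wrist column profile.

Run:
```python
from look import *
im=cv2.imread("pics/w7.png"); g=cv2.resize(im,(512,384),interpolation=cv2.INTER_AREA).mean(2)
print([(r,int(g[r,253:260].mean())) for r in range(200,300)])
print("row 255",[(c,int(g[255,c])) for c in range(225,292,1)])
```

```text
[(200, 58), (201, 55), (202, 56), (203, 57), (204, 57), (205, 54), (206, 47), (207, 38), (208, 31), (209, 31), (210, 30), (211, 30), (212, 30), (213, 30), (214, 30), (215, 30), (216, 31), (217, 29), (218, 25), (219, 23), (220, 33), (221, 48), (222, 58), (223, 60), (224, 59), (225, 58), (226, 57), (227, 56), (228, 53), (229, 58), (230, 76), (231, 85), (232, 87), (233, 87), (234, 85), (235, 69), (236, 42), (237, 31), (238, 29), (239, 24), (240, 18), (241, 16), (242, 6), (243, 2), (244, 3), (245, 5), (246, 8), (247, 10), (248, 11), (249, 11), (250, 11), (251, 24), (252, 55), (253, 77), (254, 83), (255, 83), (256, 83), (257, 83), (258, 84), (259, 84), (260, 84), (261, 84), (262, 85), (263, 85), (264, 84), (265, 83), (266, 84), (267, 84), (268, 84), (269, 83), (270, 83), (271, 83), (272, 83), (273, 83), (274, 83), (275, 83), (276, 82), (277, 82), (278, 81), (279, 81), (280, 81), (281, 78), (282, 63), (283, 35), (284, 13), (285, 8), (286, 9), (287, 8), (288, 14), (289, 29), (290, 39), (291, 37), (292, 34), (293, 36), (294, 37), (295, 39), (296, 40), (297, 40), (298, 41), (299, 44)]
row 255 [(225, 36), (226, 36), (227, 35), (228, 28), (229, 15), (230, 4), (231, 1), (232, 3), (233, 5), (234, 4), (235, 7), (236, 12), (237, 13), (238, 12), (239, 11), (240, 11), (241, 11), (242, 11), (243, 11), (244, 12), (245, 18), (246, 37), (247, 59), (248, 77), (249, 83), (250, 83), (251, 84), (252, 83), (253, 83), (254, 83), (255, 82), (256, 82), (257, 83), (258, 83), (259, 84), (260, 83), (261, 83), (262, 83), (263, 81), (264, 69), (265, 49), (266, 26), (267, 14), (268, 10), (269, 10), (270, 11), (271, 9), (272, 12), (273, 12), (274, 10), (275, 11), (276, 10), (277, 5), (278, 4), (279, 4), (280, 2), (281, 4), (282, 11), (283, 25), (284, 35), (285, 37), (286, 35), (287, 35), (288, 37), (289, 36), (290, 36), (291, 36)]
```

```bash
cat > tilt.py <<'E'
from look import *
m=imaging.camera_model("wrist");K=np.array(m["intrinsics"]);T=np.linalg.inv(np.array(m["tool_from_camera"]))
def gp(p,L):  # p: x,z of point 27 mm above gauge origin, tilt ; L: (x,z) mm -> tool pts
    s,c=np.sin(p[2]),np.cos(p[2]); L=np.array(L)/1e3; h=L[:,1]-.027
    return np.c_[p[0]+L[:,0]*c+h*s, 0*h, p[1]+L[:,0]*s-h*c]
def row(P): q=P@T[:3,:3].T+T[:3,3]; u=q@K.T; return u[:,1]/u[:,2]
def tilt(Q):
    def f(p):
        r=row(gp(p,[(12,39),(-12,39),(12,3),(16.5,3),(16.5,0)])); return np.append(np.r_[r[:3],min(r[3:])]-Q,(p[0])*200)
    s=least_squares(f,[0,.054,.3]); print("pivot x,z",s.x[:2],"tilt",np.degrees(s.x[2]),"res",np.round(f(s.x),1),"tip in tool",gp(s.x,[(0,-36)])[0]); return s.x
E
python3 -c "
from tilt import *
tilt([241.7,287.8,235.7,229.5])
for a in (12,16,20,24): print(a,row(gp([0,.054,np.radians(a)],[(12,39),(-12,39),(12,3),(16.5,3),(16.5,0)])))"
```

```text
pivot x,z [-0.0037  0.065 ] tilt 20.994492612611516 res [-0.2  0.1  0.4 -0.4 -0.7] tip in tool [-0.0263 -0.      0.1239]
12 [249.575  298.0325 232.7548 225.4964 224.5528]
16 [247.4105 297.0853 235.1981 227.9    227.2522]
20 [245.369  295.9556 237.7407 230.4242 230.0683]
24 [243.4608 294.6471 240.3741 233.0596 232.9917]
```

```bash
python3 -m pendant '[[0.1,1.9,-4.4,0,8],[0.1,3.9,-8.8,0,16],[0.1,5.9,-13.2,0,24],[0.1,7.9,-17.7,0,32],[0.1,9.9,-22.2,0,37.6]]';python3 -m pendant '[[0.1,0,0,1,0],[0.1,0,0,3,0],[0.1,0,0,5,0],[0.1,0,0,6,0],[0.1,0,0,6,0]]'
python3 - <<'E'
from tilt import *
im,M=look('w8',[('mark',.0346)]); st=env.get_state()
g=im.mean(2); print([(r,int(g[r,253:260].mean())) for r in range(225,294)])
s=imaging.snapshot("scene"); cv2.imwrite("pics/s8.png",s)
Rt=R.from_quat(st["ee_rot"]).as_matrix()
for t in("tip","mark","gauge"): print(t,[(np.round(b["xy"],1).tolist(),round(b["score"],2)) for b in imaging.mark_of(t,"scene")][:3])
for zt in (.116,.12,.124): print("tip pred",proj("scene",np.array(st["eef_pos"])+Rt@[-.0255,0,zt]))
print("mark pred",proj("scene",[.5762,-.040,.0346]))
E
```

```text
time: 15.18
eef_pos: [0.5464, -0.0342, 0.256]
ee_rot: [0.13, 0.992, 0.0, -0.0]
force: [0.9, 0.7, -1.7]
grip_width: 0.0231
time: 15.8
eef_pos: [0.5462, -0.0321, 0.1955]
ee_rot: [0.128, 0.992, 0.0, -0.001]
force: [-1.4, 0.3, -0.4]
grip_width: 0.0229
mark [250.8 232.8] 0.76 [ 0.5742 -0.0444  0.0346]
15.8 [ 0.5462 -0.0321  0.1955] [-179.9871   -0.1273  165.3007] [-1.3728  0.3457 -0.4048] 0.022894820646666494
[(225, 98), (226, 72), (227, 79), (228, 86), (229, 74), (230, 73), (231, 82), (232, 83), (233, 83), (234, 82), (235, 67), (236, 39), (237, 29), (238, 29), (239, 22), (240, 17), (241, 15), (242, 6), (243, 2), (244, 3), (245, 5), (246, 8), (247, 9), (248, 10), (249, 10), (250, 10), (251, 23), (252, 52), (253, 75), (254, 80), (255, 80), (256, 79), (257, 80), (258, 81), (259, 81), (260, 81), (261, 82), (262, 82), (263, 82), (264, 81), (265, 80), (266, 81), (267, 81), (268, 82), (269, 81), (270, 80), (271, 80), (272, 81), (273, 81), (274, 80), (275, 80), (276, 80), (277, 78), (278, 78), (279, 78), (280, 78), (281, 76), (282, 62), (283, 33), (284, 12), (285, 8), (286, 9), (287, 6), (288, 14), (289, 58), (290, 123), (291, 160), (292, 165), (293, 163)]
tip []
mark [([291.6, 202.5], 0.58), ([245.8, 161.9], 0.44)]
gauge [([288.2, 185.1], 0.63), ([231.7, 136.6], 0.6)]
tip pred [292.3205 193.0828]
tip pred [292.2015 194.1346]
tip pred [292.0832 195.1805]
mark pred [292.526  204.6135]
```

```bash
python3 -m pendant '[[0.1,0,0,1,0],[0.1,0,0,2,0],[0.1,0,0,2.7,0],[0.1,0,0,2.7,0],[0.1,0,0,2.7,0]]'
python3 - <<'E'
from tilt import *
st=env.get_state(); s=imaging.snapshot("scene"); cv2.imwrite("pics/s9.png",s); t=imaging.snapshot("top"); cv2.imwrite("pics/t9.png",t)
print(st["eef_pos"],st["force"],proj("scene",[.5762,-.040,.0346]),proj("top",[.5762,-.040,.0346]))
a=cv2.resize(s[173:223,267:317],(600,600),interpolation=cv2.INTER_CUBIC)
u,v=proj("top",[.5762,-.040,.0346]).astype(int)
b=cv2.resize(t[v-25:v+25,u-8:u+8],(192,600),interpolation=cv2.INTER_CUBIC)
m=np.hstack([a,b]); m=np.clip(m.astype(float)*1.4+10,0,255).astype(np.uint8); cv2.imwrite("pics/m9.png",m); print(m.shape)
Rt=R.from_quat(st["ee_rot"]).as_matrix()
for zt in (.116,.12,.124): print("tip pred crop",(proj("scene",np.array(st["eef_pos"])+Rt@[-.0255,0,zt])-[267,173])*12)
print("mark",(proj("scene",[.5762,-.040,.0346])-[267,173])*12)
E
```

```text
time: 16.73
eef_pos: [0.5469, -0.0327, 0.1694]
ee_rot: [0.128, 0.992, 0.0, 0.0]
force: [-0.0, 0.5, -2.0]
grip_width: 0.0229
[ 0.5469 -0.0327  0.1694] [-0.0323  0.5137 -1.9707] [292.526  204.6135] [287.9996 152.4391]
(600, 792, 3)
tip pred crop [293.8995 327.8499]
tip pred crop [292.5172 340.0007]
tip pred crop [291.1426 352.0843]
mark [306.3114 379.3618]
```

View pics/m9.png

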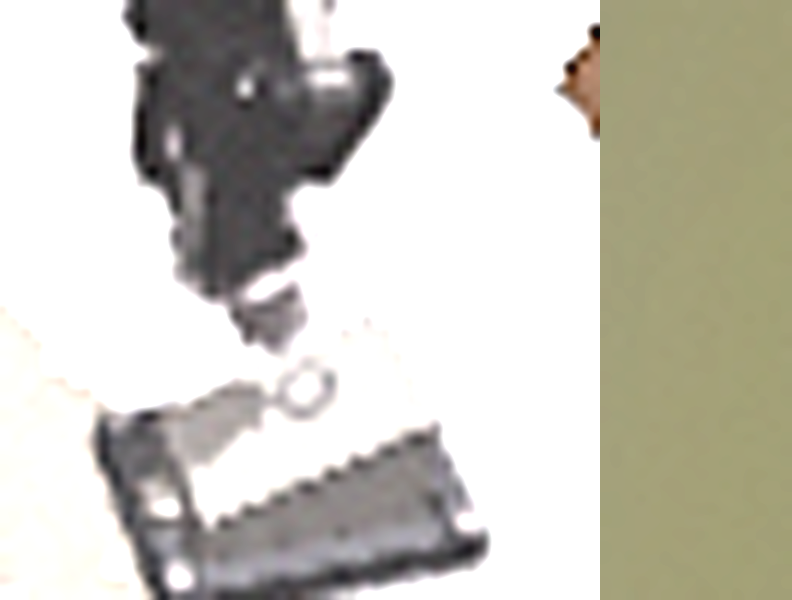

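Scene crop: ring at (305,387), which is 8 crop px (0.7 px) below its prediction. The barrel end is at about (277,338), just above and left of the ring as planned. The light tip is lost in my contrast stretch, so I'll read it numerically.

Run:
```python
from tilt import *
st=env.get_state(); s=cv2.imread("pics/s9.png"); g=s.mean(2).astype(int); g0=cv2.imread("pics/scene0.png").mean(2).astype(int)
print("cols",list(range(282,302)))
for r in range(194,210): print(r,g[r,282:302])
Rt=R.from_quat(st["ee_rot"]).as_matrix(); P=np.array(st["eef_pos"])
for nm,p in (("fit",[-.0037,.065,np.radians(21)]),("phys",[-.0025,.0575,np.radians(21)]),("phys18",[-.0022,.0575,np.radians(18)])):
    for l,x in (("tip",[(0,-36)]),("barrel end L/R",[(-9,-26),(9,-26)]),("collar",[(0,0)])): print(nm,l,[np.round(proj("scene",P+Rt@q)+[-.1,.7],1).tolist() for q in gp(p,x)])
```

```text
cols [282, 283, 284, 285, 286, 287, 288, 289, 290, 291, 292, 293, 294, 295, 296, 297, 298, 299, 300, 301]
194 [ 78  53  39  46  46  50  39  43  44 101 173 234 248 244 243 244 243 243
 242 244]
195 [ 81  60  42  49  42  42  63 108 131 212 219 254 246 243 244 243 245 243
 242 243]
196 [124 100  48  61  45  76 159 228 201 154 227 253 244 244 242 244 244 244
 243 244]
197 [208 138  59  76  80 146 214 164  91  84 203 254 246 244 244 246 243 245
 244 243]
198 [253 237 185 165  86  96  83  72  82 117 169 255 246 246 247 241 245 244
 244 243]
199 [246 251 255 255  77  68  78  89  89 110 140 255 250 245 244 168 215 218
 248 244]
200 [243 245 247 255 197  62  72  80  89 124 187 255 248 176 187 174 178 185
 248 246]
201 [243 243 245 251 255 108 129  80 108 177 225 222 196 179 179 184 182 182
 225 250]
202 [244 243 244 247 254 243 227 158 150 185 177 178 179 184 187 183 181 178
 184 249]
203 [244 244 247 251 249 252 180 230 184 177 147 162 175 184 184 186 182 181
 183 225]
204 [249 252 250 248 174 183 178 190 154 150 192 166 109 190 188 182 185 182
 181 187]
205 [254 250 172 111 104 104 113 178 136 190 194 176 121 190 183 181 188 182
 183 183]
206 [181 107 105 114 113 112 113 129 122 157 172 133 149 190 185 186 185 184
 183 178]
207 [108 113 118 118 120 111 121 196 165 124 116 151 187 182 185 186 184 185
 191 185]
208 [120 118 117 112 113 133 137 195 193 188 190 187 187 186 184 184 190 190
 181 175]
209 [119 117 119 116 140 199 187 186 188 185 183 185 187 188 189 193 187 174
 120  60]
fit tip [[291.5, 202.8]]
fit barrel end L/R [[293.6, 199.3], [287.5, 202.1]]
fit collar [[287.9, 195.1]]
phys tip [[291.3, 201.0]]
phys barrel end L/R [[293.4, 197.5], [287.3, 200.3]]
phys collar [[287.7, 193.2]]
phys18 tip [[290.1, 201.5]]
phys18 barrel end L/R [[292.4, 198.0], [286.2, 200.6]]
phys18 collar [[287.1, 193.4]]
```

```bash
cat > ft.py <<'E'
from tilt import *
def favg(n=12):
    F=[]
    for _ in range(n): imaging.snapshot("wrist"); F.append(env.get_state()["force"])
    F=np.array(F); st=env.get_state(); print("t",st["time"],"F",F.mean(0),"sd",F.std(0)/n**.5,"tcp",np.array(st["eef_pos"]),"w",st["grip_width"]); return F.mean(0)
favg()
E
python3 ft.py; python3 -m pendant '[[0.1,-0.2,0,0.3,0],[0.1,-0.3,0,0.6,0],[0.1,-0.4,0,0.85,0],[0.1,-0.4,0,0.85,0],[0.1,-0.4,0,0.85,0]]'; python3 ft.py
```

```text
t 17.425 F [-0.1561  0.0791 -1.2434] sd [0.1595 0.1276 0.1641] tcp [ 0.5468 -0.0327  0.1694] w 0.023026400401204003
time: 18.05
eef_pos: [0.5507, -0.0337, 0.1609]
ee_rot: [0.128, 0.992, -0.0, -0.0]
force: [-0.5, -0.5, -0.8]
grip_width: 0.0231
t 18.65 F [ 0.1194  0.0397 -1.5147] sd [0.0969 0.1357 0.0767] tcp [ 0.5507 -0.0337  0.1609] w 0.022859067387816696
```

```bash
python3 -m pendant '[[0.1,-0.05,0,0.1,0],[0.1,-0.1,0,0.2,0],[0.1,-0.1,0,0.28,0],[0.1,-0.1,0,0.28,0],[0.1,-0.1,0,0.28,0]]'; python3 ft.py
```

```text
time: 19.27
eef_pos: [0.5516, -0.034, 0.1581]
ee_rot: [0.128, 0.992, 0.0, -0.0]
force: [-0.1, -0.2, -1.1]
grip_width: 0.0228
t 19.875 F [-0.0627  0.1068 -1.1488] sd [0.0827 0.1243 0.1362] tcp [ 0.5517 -0.034   0.1581] w 0.022666207859843142
```

```bash
python3 -m pendant '[[0.1,-0.03,0,0.1,0],[0.1,-0.07,0,0.19,0],[0.1,-0.07,0,0.19,0],[0.1,-0.07,0,0.19,0],[0.1,-0.07,0,0.19,0]]'; python3 ft.py
```

```text
time: 20.5
eef_pos: [0.5523, -0.0341, 0.1562]
ee_rot: [0.128, 0.992, -0.0, 0.0]
force: [0.1, -0.5, -1.5]
grip_width: 0.0226
t 21.1 F [-0.1745  0.0831 -1.2511] sd [0.1197 0.1353 0.1916] tcp [ 0.5523 -0.0341  0.1562] w 0.023184727753655467
```

```bash
python3 -m pendant '[[0.1,-0.03,0,0.1,0],[0.1,-0.07,0,0.19,0],[0.1,-0.07,0,0.19,0],[0.1,-0.07,0,0.19,0],[0.1,-0.07,0,0.19,0]]'; python3 ft.py
```

```text
time: 21.72
eef_pos: [0.553, -0.0343, 0.1543]
ee_rot: [0.128, 0.992, -0.0, 0.0]
force: [0.6, -0.4, -0.6]
grip_width: 0.0232
t 22.325 F [ 0.118  -0.084  -1.2281] sd [0.1181 0.1296 0.1505] tcp [ 0.553  -0.0344  0.1543] w 0.022699581924661604
```

```bash
python3 -m pendant '[[0.1,-0.03,0,0.1,0],[0.1,-0.07,0,0.19,0],[0.1,-0.07,0,0.19,0],[0.1,-0.07,0,0.19,0],[0.1,-0.07,0,0.19,0]]'; python3 ft.py
```

```text
time: 22.95
eef_pos: [0.5536, -0.0345, 0.1525]
ee_rot: [0.128, 0.992, 0.0, -0.0]
force: [-0.0, -0.1, -0.1]
grip_width: 0.0226
t 23.55 F [-0.1555  0.1422 -0.4445] sd [0.1286 0.1316 0.1392] tcp [ 0.5537 -0.0345  0.1524] w 0.022306452181284894
```

Run:
```python
from tilt import *
st=env.get_state(); s=np.mean([imaging.snapshot("scene").astype(float) for _ in range(3)],0); g=s.mean(2).astype(int)
print("    ",np.arange(283,302))
for r in range(196,212): print(r,g[r,283:302])
Rt=R.from_quat(st["ee_rot"]).as_matrix(); P=np.array(st["eef_pos"])
b=R.from_euler("z",np.radians(-14.7)).as_matrix(); o=np.array([.5712,-.0438,.005])
print("mark",proj("scene",o+b@[.004,.005,.0296])+[-.1,.7])
for a in (17,19,21):
    p=[0,0,np.radians(a)]; d=gp(p,[(0,-36)])[0]
    for e in (0,-.003,.003): # tip offset along block x from mark
        tip=o+b@[.004+e,.005,.0296+.364*e]; base=tip-(Rt@d)
        print(a,e,"barrel end L/R/c",[np.round(proj("scene",base+Rt@q)+[-.1,.7],1).tolist() for q in gp(p,[(9,-26.5),(-9,-26.5),(0,-26.5)])], "tip",np.round(proj("scene",tip)+[-.1,.7],1))
```

```text
[283 284 285 286 287 288 289 290 291 292 293 294 295 296 297 298 299 300
 301]
196 [149  76  89  39  43  44  50  44  44  39  59 201 233 248 244 243 244 243
 243]
197 [145  75  71  40  43  50  44  40  45  40  37 132 230 249 245 245 243 244
 243]
198 [156  74  76  36  43  45  44  48  42  55 103 172 235 252 241 244 244 245
 243]
199 [217  65  89  40  45  47  38  79 109 124 213 223 254 247 168 217 218 248
 244]
200 [255  95  95  51  52  58  68 135 231 202 139 213 186 187 177 175 188 248
 247]
201 [252 192 138  57  72  82 137 134 171  91  80 159 184 183 180 180 181 222
 248]
202 [248 255 236 184 167  91  97  85  70  83  92 138 193 184 181 181 180 190
 249]
203 [246 251 255 255 255  58  78  84  88  90 117 123 192 185 182 182 183 181
 221]
204 [251 251 252 154 111  93  76  84  89  96 111 114 194 187 183 183 180 178
 188]
205 [252 174 107 103 118 120  92  80  88 100 106 127 191 186 184 185 186 182
 184]
206 [107 106 115 116 118 124 120  83  80  87 104 157 190 183 183 182 185 182
 180]
207 [112 117 119 123 118 118 119 103  78 110 162 190 186 185 181 183 187 188
 186]
208 [121 118 119 119 118 
[... 459 characters left out ...]
4.9], [293.8, 202.5], [290.7, 203.7]] tip [291.4 205.8]
17 0.003 barrel end L/R/c [[289.8, 204.0], [295.9, 201.5], [292.8, 202.7]] tip [293.5 204.8]
19 0 barrel end L/R/c [[288.6, 204.6], [294.7, 202.0], [291.7, 203.3]] tip [292.5 205.3]
19 -0.003 barrel end L/R/c [[287.6, 205.0], [293.6, 202.4], [290.6, 203.7]] tip [291.4 205.8]
19 0.003 barrel end L/R/c [[289.7, 204.1], [295.8, 201.5], [292.7, 202.8]] tip [293.5 204.8]
21 0 barrel end L/R/c [[288.5, 204.7], [294.6, 201.9], [291.5, 203.3]] tip [292.5 205.3]
21 -0.003 barrel end L/R/c [[287.5, 205.1], [293.5, 202.4], [290.5, 203.8]] tip [291.4 205.8]
21 0.003 barrel end L/R/c [[289.6, 204.2], [295.6, 201.5], [292.6, 202.8]] tip [293.5 204.8]
```

```bash
python3 -m pendant '[[0.1,-0.03,0,0.08,0],[0.1,-0.06,0,0.16,0],[0.1,-0.09,0,0.24,0],[0.1,-0.09,0,0.24,0],[0.1,-0.09,0,0.24,0]]'; python3 ft.py
```

```text
time: 24.32
eef_pos: [0.5545, -0.0347, 0.1501]
ee_rot: [0.128, 0.992, 0.0, -0.0]
force: [-0.5, 0.2, 0.3]
grip_width: 0.0231
t 24.925 F [-0.8003  0.5192  1.4958] sd [0.1271 0.1067 0.1526] tcp [ 0.5545 -0.0347  0.15  ] w 0.02276249747799195
```

Run:
```python
from tilt import *
im,M=look('w10'); g=im.mean(2); print([(r,int(g[r,253:260].mean())) for r in list(range(233,244))+list(range(249,254))+list(range(280,290))])
s=imaging.snapshot("scene"); q=s.mean(2).astype(int)
for r in range(200,210): print(r,q[r,283:302])
print(imaging.mark_of("nest","scene")[:1],imaging.mark_of("block","scene")[:1]); print(env.get_state()["force"],env.get_state()["time"])
```

```text
24.925 [ 0.5545 -0.0347  0.15  ] [179.9994   0.0014 165.2413] [0.0308 0.8604 1.7875] 0.02276249747799195
[(233, 88), (234, 86), (235, 70), (236, 42), (237, 31), (238, 30), (239, 24), (240, 18), (241, 17), (242, 5), (243, 1), (249, 10), (250, 11), (251, 25), (252, 55), (253, 80), (280, 82), (281, 80), (282, 65), (283, 34), (284, 12), (285, 9), (286, 10), (287, 6), (288, 15), (289, 61)]
200 [255 114  90  56  37  45  58 108 122 144 206 199 191 186 177 175 188 248
 246]
201 [252 205 124  40  35  60 107 226 224 177  99 159 188 180 183 182 181 223
 250]
202 [248 254 213 157 123 124 115 117 163  72  85 143 189 187 181 182 181 188
 249]
203 [246 252 255 255 228  62  69  75  80  83  92 124 193 187 185 185 178 181
 225]
204 [252 250 253 155 107  95  76  87  84  91 114 117 191 181 178 181 176 181
 189]
205 [251 174 112 108 118 123  83  81  86  93  99 120 195 187 181 185 184 183
 182]
206 [100 106 114 113 123 120 111  76  85 101  89 156 192 185 180 180 190 181
 182]
207 [114 119 119 117 121 116 121  99  79 101 138 196 189 185 183 183 184 194
 187]
208 [115 120 123 118 124 115 115 136 139 196 190 187 184 183 188 190 194 180
 172]
209 [119 120 122 114 115 109 140 199 190 190 187 183 187 188 198 182 173 112
  58]
[{'xy': [291.0, 216.0], 'score': 0.54}] [{'xy': [289.1, 212.7], 'score': 0.63}]
[-0.7791  0.4869  0.9956] 25.125
```

```bash
python3 -c "
from plant import env
print(env.sign_off())"
```

```text
the job is handed in; nothing more can be done
None
```

The block is in the nest, and I handed in at about 25 s with the gauge still held and pressed on the ring. I got no verdict back.

- **Block:** it went flat into the nest with its tab in the slot and was let go. A wrist-camera fit put it within about 1 mm and 0.1° of the nest.
- **Gauge tilt:** the moves can't tilt the tool, so I gripped the gauge's head and lifted its barrel clear. I then levered the tip against the stand's hole so the gauge turned in the pads, and lifted it out.
- **Tilt check:** the wrist camera gave about 21° and the scene camera 17–20°, against the wanted 20° (±8° allowed). The wrist profile hadn't changed after pressing.
- **Press:** the averaged force rose by about 2.9 N over the free-hanging reading, close to along the slope's normal. I pressed in small steps, and no reading came near 10 N.
- **Tip position:** this is the least certain check. The wrist estimate put the tip about 2 mm to one side of the ring's centre and the scene image about 1.5–2 mm to the other. I left it there, since both are inside the 5 mm limit.
- **Bystanders:** I didn't re-measure the level-topped block, tokens or pen at the end. I never went down near them, and nothing suggested they were touched.

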